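Feel out the gear play of a soldering turntable with its drag hands

TASK

The gears of this hand-cranked soldering turntable are worn and its table is braked: gently work the crank by its knob one way and then back the other way until you feel the gears resist on each side, so that the crank drags the two loose hands on the dial to the two ends of its free play. Stop as soon as the gears resist (do not force them, or the hands will show too much), then leave the crank standing free between the two hands, well clear of both, let go of it, and leave everything else on the bench where it is.

Things in the scene. Friction and masses are not known exactly. Their poses are not given: they have to be found in the camera images.
- drive: The geared turntable unit, screwed to the bench. Origin on the bench under the crank's vertical axis; x points from there to the centre of the round turntable (radius 75 mm, 178 mm away, with a soldering block, top 64 mm above the bench); z up. The crank points roughly along -x. Under it is a round grey gear housing, radius 98 mm, with a flat dial 60 mm above the bench.
- crank_axis (a point): Point on the crank's vertical turning axis at the height of the dial face; same axes as drive. Gear resistance: begins at an unseen crank angle, different each time, 0.12 to 0.24 rad from 0 on each side. There the push at the knob jumps by about 5 N, then rises about 2 N per mm of knob travel; it springs back when let go.
- crank_knob (a point): Centre of the top of the crank's upright round wooden knob: 22 mm in diameter, 45 mm tall, standing on the flat steel crank arm, 110 mm from the crank axis; top 127 mm, foot 82 mm above the bench. The knob does not spin on its arm. Its frame turns with the crank.
- crank_arm (a point): Point on the centre line of the crank arm (22 mm wide, 12 mm thick, 125 mm long from the axis, top 82 mm above the bench), 100 mm from the axis and 4 mm above the dial. Its frame's x axis runs from here back to the axis.
- crank (a joint): Crank angle in rad, 0 along the -x axis of drive, growing counterclockwise seen from above (the knob, on the robot's side of the axis, then moves towards the -y side). It starts within 0.02 of 0, turns freely with about 1 N of friction at the knob (a hand being dragged adds about 0.5 N) and stays where it is left.
- dialhand_right (a joint): Angle in rad of the drag hand on the counterclockwise side of the crank: a thin dark steel rod on the dial with an upright pin, 8 mm thick, 70 mm from the axis, which the arm pushes outward. Its value equals the crank angle at which arm and pin just touch. It stays where it is left; it starts at 0.03 to 0.06, inside the free play.
- dialhand_left (a joint): The same for the hand on the clockwise side: its value equals the crank angle at which arm and pin just touch; the crank pushes it towards more negative values; it starts at -0.06 to -0.03.
- dialhand_right_tip (a point): Tip of that right hand, 100 mm out along the hand and 15 mm to the counterclockwise side of the arm's centre line when the arm touches its pin, 4 mm above the dial.
- dialhand_left_tip (a point): Tip of the left hand, likewise, 15 mm to the clockwise side.
- disc_a: Bystander: copper disc, 38 mm across, 5 mm thick, on the soldering block; origin under its centre.
- ring_a: Bystander: plain brass finger ring, 22 mm across, 5 mm high, lying on the soldering block; origin under its centre.
- disc_b: Bystander: copper disc, 32 mm across, 5 mm thick, on the unit's base plate, by the gear housing; origin under its centre.
- flux_jar: Bystander: glass jar, 60 mm across, 75 mm tall; origin under its centre.
- hammer: Bystander: hammer, 240 mm long, lying on the bench.
- firebrick: Bystander: loose grey brick, 110 x 75 x 30 mm; origin under its centre.
- pot: Bystander: white bowl, 80 mm across, 60 mm tall; origin under its centre.

How it is judged:
By the outcome, as a careful person would: the job done as asked, in the order asked, and still so for the second after the job is handed in, with the robot touching nothing.
It also fails if it takes over 54 s, if anything falls off the work surface, if the arm or the gripper's body presses on something with over 40 N, if the wrist force passes 120 N, or if a joint passes its speed limit or range.

ROBOT

A 6-joint arm with a two-finger parallel gripper is mounted at the origin on the work surface. World frame = base frame: x ahead of the robot, y to its left, z up, the work surface at z = 0. Lengths are in m, angles in rad, forces in N, time in s.
With the tool pointing down it reaches from about 0.35 to 0.775 m from the base axis. Payload 5.5 kg.
Tool frame: the origin (TCP) lies midway between the tips of the shut fingers; the grasp point (between the pads) lies 19 mm behind it; z points along the fingers, y is the direction in which the jaws open and shut (so a half turn about z gives the same grasp; the last joint's range is limited). The gripper opens to 85 mm and grips with 20 to 120 N. Pads are 22 mm wide; open, the fingers measure 114 mm over their backs; the gripper's body (76 mm by 85 mm) begins 54 mm behind the grasp point. The pads swing forward as they close: fully open they stand 13 mm farther back than shut.
Start: joints at [-1.274, 0.313, 0.046, 1.304, 0, 1.431], TCP at [0.243, -0.521, 0.231] pointing down, gripper open.
Joint ranges: [-2.76, 2.76], [-0.86, 1.69], [-1.03, 1.26], [-2.2, 2.34], [-1.47, 1.5], [-3.14, 3.14]. Speed limits (rad/s): [2.57, 2.57, 3.14, 3.14, 3.14, 3.14].

INTERFACE

Orientations are given as a unit quaternion [w, x, y, z].
In Python, from workcell import env gives the robot as it stands.
- The arm moves only by the shell command python3 -m creep 'ROWS' [OPENING] [FORCE]. ROWS is JSON, a list of rows, each a list of 6 numbers: the shift along the tool's x, y, z in m, then the turn, a rotation vector about the tool's x, y, z in degrees. A call has exactly 8 rows; each row is the pose to reach, as a shift and turn from the pose commanded when the call began, along the tool's axes at that moment; what a row does not reach only later rows make up. A row lasts 1/10 s, in which the tool goes at most 50 mm and 8.59 degrees, less where a joint would pass 70% of its speed; a pose out of reach is approached as far as the arm can. A call with a gripper value outside its range is refused whole. OPENING is the finger opening in m, from 0 to 0.0854, set as the call begins (- or left out, the last holds). The fingers move at their own pace and stop on an object; FORCE is the grip in N (left out, the last holds). Time passes only in rows, so rows that repeat a pose let the fingers close, or fill a call up. It gives the time, the measured TCP pose, the force and the opening at its end, in the units of the state.
- env.get_state(): the state, without advancing time (a new reading comes with each control period).
- env.read_camera(name): name is "scene" or "side" or "wrist"; returns (picture, depth): 400x640x3 uint8, blue, green, red; 400x640 float32, m along the optical axis (not along the pixel's ray), 0 where there is no reading.
- env.camera_params(name): a dict with "fx", "fy", "cx", "cy" (pixels), "k1" (the pictures are not rectified: a ray, as slopes to the right and down, at radius r is drawn at 1 + k1 r^2 times it, then the intrinsics apply), "position" and "orientation" of the camera in the world. Camera axes: x right, y up, looking along -z (the intrinsics and any distortion apply to the point x, -y, -z); pixel columns grow to the right and rows downward; lengths in m; the calibration is good to about 2 mm. A picture is of the moment at which its call begins: read the wrist's pose just before it. camera_params takes no time and is no camera call; for the wrist camera it gives the pose at the moment of the call.
- env.hand_in(): hands the job in, once; it reports no verdict.
The state is a dict: "clock": time; "joint_pos": joint angles; "qvel": joint speeds; "tau": joint torques, N m; "tcp_pos": TCP position; "orientation": TCP orientation; "wrist_force": force on the tool from outside, world axes, zero at the start; "ft_torque": the same for the moment, N m; "finger_gap": finger opening in m.
Only numpy, scipy, OpenCV 4.12 (cv2) and the standard library are available. Lean on these libraries where they do the work, as an engineer would, in place of code of your own. Each camera call takes 0.05 s, during which the arm holds its last target. There are 200 camera calls.

## Working session

There is one attempt and no reset: what is moved stays moved. The work goes in short steps, Python scripts to look and compute and a shell command to move; the robot and the scene stay as the last step left them, time stands still between calls to the robot, and variables do not carry over. Pictures are saved under pics/ and viewed, about 8 in all and at most 12, crops included, and the job is handed in when it is done.

```bash
ls; mkdir -p pics; python3 - <<'E'
from workcell import env
import cv2
s=env.get_state();print({k:s[k] for k in('clock','tcp_pos','orientation','wrist_force','finger_gap')})
for n in('scene','side'):
    p=env.camera_params(n);print(n,p)
    im,d=env.read_camera(n);cv2.imwrite(f'pics/{n}0.png',im)
    import numpy as np;np.savez(f'pics/{n}0.npz',im=im,d=d)
E
```

```text
pics
{'clock': 0.0, 'tcp_pos': array([ 0.24306917, -0.52050286,  0.23037142]), 'orientation': array([-9.54209048e-04,  9.76241658e-01,  2.16682503e-01, -8.79004032e-05]), 'wrist_force': array([-0.30253935, -0.37129463,  0.18855702]), 'finger_gap': 0.08558283863924138}
scene {'fx': 448.6270021667044, 'fy': 448.6270021667044, 'cx': 325.5061241828848, 'cy': 198.08674484046648, 'k1': -0.058192514332902595, 'position': array([1.4466482 , 0.27428831, 0.73432933]), 'orientation': array([0.53557478, 0.26620661, 0.36662435, 0.7126572 ])}
side {'fx': 465.2556410697601, 'fy': 465.2556410697601, 'cx': 317.82787247184257, 'cy': 204.03884623115167, 'k1': 0.04158189758617298, 'position': array([0.35522353, 0.70961019, 0.98994516]), 'orientation': array([-0.15170285, -0.05042633,  0.34114494,  0.9263172 ])}
```

View pics/scene0.png

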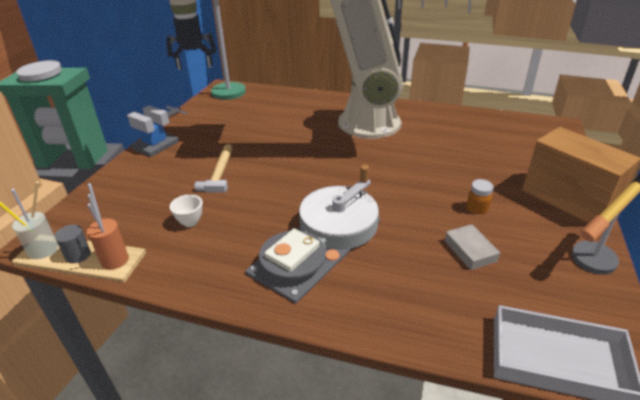

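View pics/side0.png

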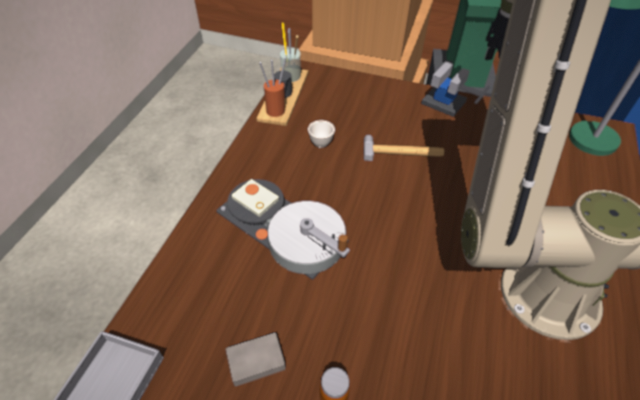

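The scene view shows the hub near (339,203) and the knob near (364,174). In the side view the hub is near (307,226) and the knob near (343,241). I'll enlarge both.

```bash
cat > h.py <<'E'
import numpy as np, cv2
from scipy.spatial.transform import Rotation as R
from workcell import env
def cam(n):
    p=env.camera_params(n); q=p['orientation']
    return p,R.from_quat([q[1],q[2],q[3],q[0]]).as_matrix()
def ray(c,uv):
    p,M=c
    K=np.array([[p['fx'],0,p['cx']],[0,p['fy'],p['cy']],[0,0,1]])
    x=cv2.undistortPoints(np.array([[uv]],float),K,np.array([p['k1'],0,0,0,0]))[0,0]
    d=M@np.array([x[0],-x[1],-1]); return p['position'],d
def plane(c,uv,z):
    o,d=ray(c,uv); return o+d*(z-o[2])/d[2]
def tri(c1,u1,c2,u2):
    A=[];b=[]
    (o1,d1),(o2,d2)=ray(c1,u1),ray(c2,u2)
    t=np.linalg.lstsq(np.c_[d1,-d2],o2-o1,rcond=None)[0]
    a,b=o1+t[0]*d1,o2+t[1]*d2
    return (a+b)/2,np.linalg.norm(a-b)
E
python3 - <<'E'
from h import *
a=np.load('pics/scene0.npz')['im'][155:255,285:385]; b=np.load('pics/side0.npz')['im'][190:290,257:357]
cv2.imwrite('pics/crop1.png',cv2.resize(np.hstack([a,b]),None,fx=4,fy=4,interpolation=cv2.INTER_CUBIC))
for n in('scene','side'):
    f=np.load(f'pics/{n}0.npz');hsv=cv2.cvtColor(f['im'],cv2.COLOR_BGR2HSV)
    c=cam(n)
    # dial: depth-points with height near 0.06, low saturation
    d=f['d'];pts=[]
    for v in range(150,300):
        for u in range(230,400):
            if d[v,u]>0 and hsv[v,u,1]<60:
                o,r=ray(c,(u,v)); k=c[1][:,2]*-1
                P=o+r*d[v,u]/(r@k)
                if abs(P[2]-.06)<.006 : pts.append(P)
    pts=np.array(pts);print(n,len(pts),np.median(pts,0))
    h=cv2.convexHull((pts[:,:2]*1e4).astype(np.float32))
    print(cv2.fitEllipse(h), cv2.minEnclosingCircle(h))
E
```

```text
scene 3604 [0.63839141 0.02059438 0.05953245]
((6586.50048828125, 230.408935546875), (2128.3427734375, 3384.698486328125), 70.09040069580078) ((6610.396484375, 236.6416473388672), 1630.3272705078125)
side 3873 [0.62009839 0.03394165 0.05950429]
((6579.9873046875, 264.183349609375), (2167.5380859375, 3370.720458984375), 69.3754653930664) ((6584.62841796875, 255.9725341796875), 1645.8980712890625)
```

View pics/crop1.png

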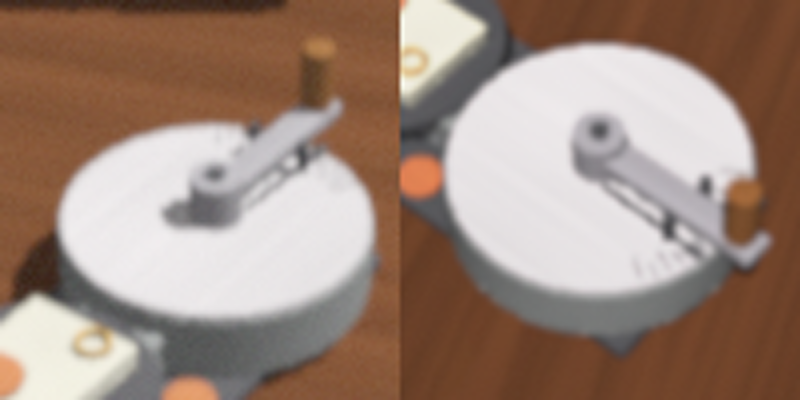

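The crop shows hub top at (213,172)/(599,129), knob top at (319,46)/(745,189), and dark hand pins on both sides of the arm. Next I'll triangulate these.

```bash
python3 - <<'E'
from h import *
cs,cd=cam('scene'),cam('side')
hub=tri(cs,(338.25-.4,198-.4),cd,(306.75-.4,222.25-.4)); kn=tri(cs,(364.75-.4,166.6-.4),cd,(343.25-.4,237.25-.4))
print(hub,kn,np.linalg.norm((hub[0]-kn[0])[:2]))
v=hub[0]-kn[0];print('dir x drive',np.degrees(np.arctan2(v[1],v[0])))
for n,c,seed in(('scene',cs,(325,215)),('side',cd,(290,245))):
    im=np.load(f'pics/{n}0.npz')['im']; hsv=cv2.cvtColor(im,cv2.COLOR_BGR2HSV)
    print(hsv[seed[1],seed[0]])
    m=((hsv[...,2]>165)&(hsv[...,1]<40)).astype(np.uint8)
    _,l=cv2.connectedComponents(m); m=(l==l[seed[1],seed[0]]).astype(np.uint8)
    ct=max(cv2.findContours(m,0,1)[0],key=cv2.contourArea);h=cv2.convexHull(ct)[:,0]
    P=np.array([plane(c,p,.06)[:2] for p in h.astype(float)])
    print(n,cv2.boundingRect(ct),cv2.fitEllipse((P*1e4).astype(np.float32)),cv2.minEnclosingCircle((P*1e4).astype(np.float32)))
# table block centre: disc/turntable via orange etc
s=env.get_state();print(s['joint_pos'])
M=R.from_quat(np.roll(s['orientation'],-1)).as_matrix();print(M)
E
```

```text
(array([0.59583149, 0.04490834, 0.09165663]), np.float64(0.002170774925597019)) (array([0.49264468, 0.08588612, 0.12659564]), np.float64(0.0006397704117914671)) 0.11102565399307678
dir x drive -21.659125576370727
[  0   3 240]
scene (299, 181, 80, 54) ((5810.8076171875, 520.9793701171875), (1930.142333984375, 2394.76123046875), 73.01216125488281) ((5721.14892578125, 523.7239990234375), 1216.8736572265625)
[165   4 230]
side (268, 201, 77, 63) ((5958.26513671875, 479.57318115234375), (1923.5771484375, 1959.465087890625), 16.793292999267578) ((5957.0341796875, 484.1646728515625), 981.3704833984375)
[-1.27358768e+00  3.13924544e-01  4.51041791e-02  1.30363913e+00
 -2.56929063e-07  1.43122289e+00]
[[ 9.06117669e-01  4.23025452e-01 -4.87307639e-04]
 [ 4.23025670e-01 -9.06116303e-01  1.59017320e-03]
 [ 2.31126341e-04 -1.64702767e-03 -9.99998617e-01]]
```

```bash
python3 -m creep '[[0.030,-0.028,0,0,0,-8.3],[0.060,-0.055,0,0,0,-16.6],[0.090,-0.083,0,0,0,-25],[0.121,-0.111,0,0,0,-33.3],[0.151,-0.138,0,0,0,-41.6],[0.181,-0.166,0,0,0,-50],[0.211,-0.194,0,0,0,-58.3],[0.242,-0.221,0,0,0,-66.6]]' 0.045 20
cat >> h.py <<'E'
def pose():
    s=env.get_state(); return s,R.from_quat(np.roll(s['orientation'],-1)).as_matrix()
def togo(P,yaw=158.34):
    s,M=pose(); cur=np.degrees(np.arctan2(M[1,0],M[0,0]))
    print('t',s['clock'],'tool shift',M.T@(np.array(P)-s['tcp_pos']),'tool rotz',-(yaw-cur))
E
python3 -c "
from h import *
togo([.494,.0853,.2304])"
```

```text
clock: 0.9
tcp_pos: [0.369, -0.2167, 0.2311]
orientation: [-0.0, 0.695, 0.719, 0.0]
wrist_force: [0.9, -0.0, 0.1]
finger_gap: 0.0446
t 0.9 tool shift [0.29756279 0.13510795 0.00070038] tool rotz -66.39915110454567
```

```bash
python3 -m creep '[[0.037,0.017,0,0,0,-8.3],[0.074,0.034,0,0,0,-16.6],[0.112,0.051,0,0,0,-25],[0.149,0.068,0,0,0,-33.3],[0.186,0.085,0,0,0,-41.6],[0.223,0.101,0,0,0,-50],[0.260,0.118,0,0,0,-58.3],[0.298,0.135,0,0,0,-66.4]]'
python3 - <<'E'
from h import *
togo([.494,.0853,.2304])
c=cam('wrist');s,_=pose();im,d=env.read_camera('wrist')
np.savez('pics/w1.npz',im=im,d=d,pos=c[0]['position'],M=c[1])
cv2.imwrite('pics/w1.png',im);print(c[0])
print(c[1])
E
```

```text
clock: 1.7
tcp_pos: [0.4957, 0.085, 0.231]
orientation: [-0.0, 0.188, 0.982, -0.0]
wrist_force: [1.0, -1.6, 0.2]
finger_gap: 0.0452
t 1.7 tool shift [ 0.00168267 -0.00029454  0.00060629] tool rotz 0.02718205680938013
{'fx': 324.8136906321992, 'fy': 324.8136906321992, 'cx': 321.5949049185541, 'cy': 199.95567671463797, 'k1': -0.06614535751684227, 'position': array([0.41774713, 0.11607815, 0.37333416]), 'orientation': array([ 0.815299  , -0.13777265, -0.0936691 ,  0.55455597])}
[[ 3.67387541e-01 -8.78447785e-01 -3.05541952e-01]
 [ 9.30067949e-01  3.46972734e-01  1.20762294e-01]
 [-6.86436338e-05 -3.28541339e-01  9.44489589e-01]]
```

View pics/w1.png

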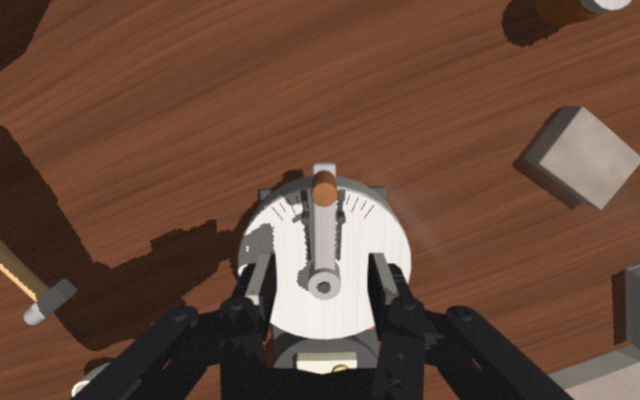

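The wrist view shows the knob top at (325,189), the hub at (324,286) and the jaws straddling the arm axis. I'll check the coordinates.

```bash
python3 - <<'E'
from h import *
c=cam('wrist');cs,cd=cam('scene'),cam('side')
k=plane(c,(324.5,189),.127);h=plane(c,(323.5,286),.0917);print(k,h,np.degrees(np.arctan2(*(h-k)[[1,0]])),np.linalg.norm((h-k)[:2]))
print(tri(c,(324.5,189),cd,(342.85,236.85)),tri(c,(324.5,189),cs,(364.35,166.2)))
s,M=pose();u=M[:,0];print('knob in tool',M.T@(k-s['tcp_pos']),s['wrist_force']@M)
E
```

```text
[0.49187986 0.09523059 0.127     ] [0.59830134 0.05415113 0.0917    ] -21.106948745583495 0.11407477253173434
(array([0.48940262, 0.09619178, 0.13962565]), np.float64(0.0024499439520491275)) (array([0.49271898, 0.09044346, 0.12657863]), np.float64(0.009509972530055377))
knob in tool [0.00743419 0.00261232 0.10382772] [-1.79552775  4.13124949 -0.59956902]
```

```bash
python3 - <<'E'
from h import *
f=np.load('pics/w1.npz');p=dict(env.camera_params('wrist'));p['position']=f['pos'];c=(p,f['M']);cs,cd=cam('scene'),cam('side')
k=plane(c,(324.5,189),.127);h=plane(c,(323.5,286),.0917);print(k,h,np.degrees(np.arctan2(*(h-k)[[1,0]])),np.linalg.norm((h-k)[:2]))
print(tri(c,(324.5,189),cd,(342.85,236.85)),tri(c,(324.5,189),cs,(364.35,166.2)))
s,M=pose();print(s['clock'],s['tcp_pos'],s['qvel'],'knob in tool',M.T@(k-s['tcp_pos']),s['wrist_force']@M)
E
```

```text
[0.48972034 0.0901089  0.127     ] [0.59569141 0.04784936 0.0917    ] -21.741308193995337 0.11408653116585182
(array([0.49030752, 0.09012876, 0.13095636]), np.float64(0.003417175693963659)) (array([0.4905567 , 0.08758782, 0.12532654]), np.float64(0.004693512636148297))
1.75 [0.49771321 0.08974395 0.2308179 ] [-0.07522406 -0.03603655 -0.05827292  0.01710208 -0.04012127  0.10935813] knob in tool [ 0.0076078  -0.00294328  0.10380575] [-1.79552775  4.13124949 -0.59956902]
```

```bash
python3 -m creep '[[0,0,0,0,0,0],[0,0,0.01,0,0,0],[0,0,0.04,0,0,0],[0,0,0.07,0,0,0],[0,0,0.10,0,0,0],[0,0,0.12,0,0,0],[0,0,0.135,0,0,0],[0,0,0.137,0,0,0]]'
python3 -m creep '[[0,0,0.001,0,0,0],[0,0,0.001,0,0,0],[0,0,0.001,0,0,0],[0,0,0.001,0,0,0],[0,0,0.001,0,0,0],[0,0,0.001,0,0,0],[0,0,0.001,0,0,0],[0,0,0.001,0,0,0]]' 0.036
python3 - <<'E'
from h import *
f=np.load('pics/w1.npz');c=cam('wrist');s,M=pose();im,d=env.read_camera('wrist')
np.savez('pics/w2.npz',im=im,pos=c[0]['position'],M=c[1])
cv2.imwrite('pics/w2.png',im)
print(s['clock'],s['tcp_pos'],s['qvel'],s['wrist_force']@M,s['finger_gap'],M.T@(np.array([.4915,.087,.127])-s['tcp_pos']))
E
```

```text
clock: 2.55
tcp_pos: [0.4929, 0.0817, 0.0917]
orientation: [-0.002, 0.192, 0.981, -0.001]
wrist_force: [-0.5, 0.5, 0.6]
finger_gap: 0.0448
clock: 3.35
tcp_pos: [0.4955, 0.0834, 0.0933]
orientation: [0.0, 0.191, 0.982, -0.0]
wrist_force: [-0.1, -0.2, 0.5]
finger_gap: 0.036
3.35 [0.49553484 0.08335149 0.093308  ] [-9.47575328e-05  8.35831408e-04 -1.67763597e-03 -7.87092668e-04
 -7.55735885e-04 -1.45048250e-03] [ 0.00826954 -0.18846632 -0.46182376] 0.03602484951408063 [ 0.00510314  0.00187289 -0.03369262]
```

View pics/w2.png

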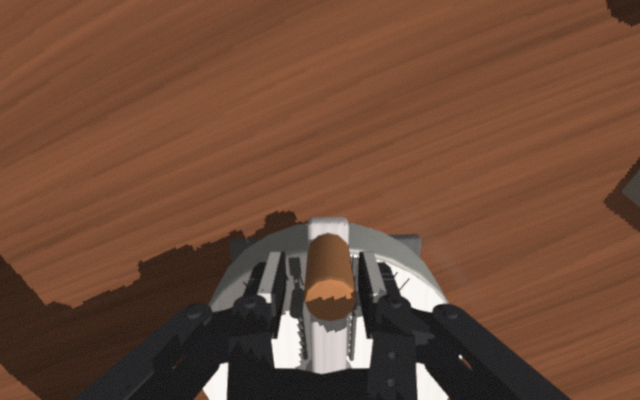

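The wrist view shows the knob (about 331,265) standing between the open fingers, about 2 mm right of centre. I'll centre and narrow the jaws, then push counterclockwise (tool -y).

```bash
python3 -m creep '[[0.001,0.001,0,0,0,0],[0.003,0.002,0,0,0,0],[0.003,0.002,0,0,0,0],[0.003,0,0,0,0,0],[0.003,-0.002,0,0,0,0],[0.003,-0.004,0,0,0,0],[0.003,-0.005,0,0,0,0],[0.003,-0.005,0,0,0,0]]' 0.030
cat > s.py <<'E'
from h import *
s,M=pose();t0=np.array([.49553484,.08335149,.093308])
T=np.array([.369,.929,0]);u=np.array([-.929,.369,0])
print('t %.2f'%s['clock'],'y %.2f x %.2f mm'%(T@(s['tcp_pos']-t0)*1e3 if 0 else 1e3*(T@(s['tcp_pos']-t0)),1e3*(u@(s['tcp_pos']-t0))),'Ftool',np.round(s['wrist_force']@M,2),'gap',round(s['finger_gap'],4),'v',np.abs(s['qvel']).max().round(3))
E
python3 s.py
```

```text
clock: 4.2
tcp_pos: [0.4908, 0.0795, 0.0933]
orientation: [-0.0, 0.191, 0.982, -0.0]
wrist_force: [-0.4, 0.4, 0.2]
finger_gap: 0.0297
t 4.20 y -5.33 x 3.00 mm Ftool [ 0.51  0.24 -0.16] gap 0.0297 v 0.004
```

```bash
python3 -m creep '[[0,-0.001,0,0,0,0],[0,-0.002,0,0,0,0],[0,-0.003,0,0,0,0],[0,-0.004,0,0,0,0],[0,-0.005,0,0,0,0],[0,-0.006,0,0,0,0],[0,-0.006,0,0,0,0],[0,-0.006,0,0,0,0]]'; python3 s.py
```

```text
clock: 5.0
tcp_pos: [0.4886, 0.0741, 0.0933]
orientation: [0.0, 0.191, 0.982, -0.0]
wrist_force: [-0.1, 1.5, 0.2]
finger_gap: 0.0303
t 5.00 y -11.21 x 3.03 mm Ftool [ 0.67  1.4  -0.22] gap 0.0303 v 0.002
```

```bash
python3 -m creep '[[0,-0.0005,0,0,0,0],[0,-0.001,0,0,0,0],[0,-0.0015,0,0,0,0],[0,-0.002,0,0,0,0],[0,-0.002,0,0,0,0],[0,-0.002,0,0,0,0],[0,-0.002,0,0,0,0],[0,-0.002,0,0,0,0]]'; python3 s.py
```

```text
clock: 5.8
tcp_pos: [0.4879, 0.0723, 0.0933]
orientation: [0.0, 0.191, 0.982, -0.0]
wrist_force: [-0.2, 1.4, -0.2]
finger_gap: 0.0301
t 5.80 y -13.13 x 3.02 mm Ftool [0.72 1.18 0.22] gap 0.0301 v 0.001
```

```bash
python3 -m creep '[[0,-0.0003,0,0,0,0],[0,-0.0006,0,0,0,0],[0,-0.001,0,0,0,0],[0,-0.001,0,0,0,0],[0,-0.001,0,0,0,0],[0,-0.001,0,0,0,0],[0,-0.001,0,0,0,0],[0,-0.001,0,0,0,0]]'; python3 s.py
```

```text
clock: 6.6
tcp_pos: [0.4875, 0.0714, 0.0933]
orientation: [0.0, 0.191, 0.982, -0.0]
wrist_force: [1.3, 1.2, 0.5]
finger_gap: 0.0302
t 6.60 y -14.06 x 3.01 mm Ftool [-0.8   1.61 -0.48] gap 0.0302 v 0.002
```

```bash
echo "import sys;sys.exit(abs((s['wrist_force']@M)[1])>3)" >> s.py
python3 -m creep '[[0,-0.0004,0,0,0,0],[0,-0.0008,0,0,0,0],[0,-0.0008,0,0,0,0],[0,-0.0008,0,0,0,0],[0,-0.0008,0,0,0,0],[0,-0.0008,0,0,0,0],[0,-0.0008,0,0,0,0],[0,-0.0008,0,0,0,0]]' >/dev/null; python3 s.py &&
python3 -m creep '[[0,-0.0004,0,0,0,0],[0,-0.0008,0,0,0,0],[0,-0.0008,0,0,0,0],[0,-0.0008,0,0,0,0],[0,-0.0008,0,0,0,0],[0,-0.0008,0,0,0,0],[0,-0.0008,0,0,0,0],[0,-0.0008,0,0,0,0]]' >/dev/null && python3 s.py &&
python3 -m creep '[[0,-0.0004,0,0,0,0],[0,-0.0008,0,0,0,0],[0,-0.0008,0,0,0,0],[0,-0.0008,0,0,0,0],[0,-0.0008,0,0,0,0],[0,-0.0008,0,0,0,0],[0,-0.0008,0,0,0,0],[0,-0.0008,0,0,0,0]]' >/dev/null && python3 s.py
```

```text
t 7.40 y -14.88 x 3.00 mm Ftool [-0.59  0.88  0.87] gap 0.0301 v 0.001False
```

```bash
sed -i 's/sys.exit(\(.*\))$/sys.exit(int(\1))/' s.py; tail -1 s.py
python3 -m creep '[[0,-0.0004,0,0,0,0],[0,-0.0008,0,0,0,0],[0,-0.0008,0,0,0,0],[0,-0.0008,0,0,0,0],[0,-0.0008,0,0,0,0],[0,-0.0008,0,0,0,0],[0,-0.0008,0,0,0,0],[0,-0.0008,0,0,0,0]]' >/dev/null; python3 s.py &&
python3 -m creep '[[0,-0.0004,0,0,0,0],[0,-0.0008,0,0,0,0],[0,-0.0008,0,0,0,0],[0,-0.0008,0,0,0,0],[0,-0.0008,0,0,0,0],[0,-0.0008,0,0,0,0],[0,-0.0008,0,0,0,0],[0,-0.0008,0,0,0,0]]' >/dev/null && python3 s.py &&
python3 -m creep '[[0,-0.0004,0,0,0,0],[0,-0.0008,0,0,0,0],[0,-0.0008,0,0,0,0],[0,-0.0008,0,0,0,0],[0,-0.0008,0,0,0,0],[0,-0.0008,0,0,0,0],[0,-0.0008,0,0,0,0],[0,-0.0008,0,0,0,0]]' >/dev/null && python3 s.py &&
python3 -m creep '[[0,-0.0004,0,0,0,0],[0,-0.0008,0,0,0,0],[0,-0.0008,0,0,0,0],[0,-0.0008,0,0,0,0],[0,-0.0008,0,0,0,0],[0,-0.0008,0,0,0,0],[0,-0.0008,0,0,0,0],[0,-0.0008,0,0,0,0]]' >/dev/null && python3 s.py
```

```text
import sys;sys.exit(int(abs((s['wrist_force']@M)[1])>3))
t 8.20 y -15.67 x 2.99 mm Ftool [-0.6   0.78  0.43] gap 0.0298 v 0.003
t 9.00 y -16.46 x 3.01 mm Ftool [-0.39  1.2  -0.2 ] gap 0.0299 v 0.002
t 9.80 y -17.26 x 3.07 mm Ftool [-0.43  1.16 -0.26] gap 0.0303 v 0.001
t 10.60 y -18.06 x 3.12 mm Ftool [-2.16  2.05 -0.53] gap 0.0302 v 0.002
```

```bash

python3 -m creep '[[0,-0.0004,0,0,0,0],[0,-0.0008,0,0,0,0],[0,-0.0008,0,0,0,0],[0,-0.0008,0,0,0,0],[0,-0.0008,0,0,0,0],[0,-0.0008,0,0,0,0],[0,-0.0008,0,0,0,0],[0,-0.0008,0,0,0,0]]' >/dev/null; python3 s.py &&
python3 -m creep '[[0,-0.0004,0,0,0,0],[0,-0.0008,0,0,0,0],[0,-0.0008,0,0,0,0],[0,-0.0008,0,0,0,0],[0,-0.0008,0,0,0,0],[0,-0.0008,0,0,0,0],[0,-0.0008,0,0,0,0],[0,-0.0008,0,0,0,0]]' >/dev/null && python3 s.py &&
python3 -m creep '[[0,-0.0004,0,0,0,0],[0,-0.0008,0,0,0,0],[0,-0.0008,0,0,0,0],[0,-0.0008,0,0,0,0],[0,-0.0008,0,0,0,0],[0,-0.0008,0,0,0,0],[0,-0.0008,0,0,0,0],[0,-0.0008,0,0,0,0]]' >/dev/null && python3 s.py &&
python3 -m creep '[[0,-0.0004,0,0,0,0],[0,-0.0008,0,0,0,0],[0,-0.0008,0,0,0,0],[0,-0.0008,0,0,0,0],[0,-0.0008,0,0,0,0],[0,-0.0008,0,0,0,0],[0,-0.0008,0,0,0,0],[0,-0.0008,0,0,0,0]]' >/dev/null && python3 s.py &&
python3 -m creep '[[0,-0.0004,0,0,0,0],[0,-0.0008,0,0,0,0],[0,-0.0008,0,0,0,0],[0,-0.0008,0,0,0,0],[0,-0.0008,0,0,0,0],[0,-0.0008,0,0,0,0],[0,-0.0008,0,0,0,0],[0,-0.0008,0,0,0,0]]' >/dev/null && python3 s.py
```

```text
t 11.40 y -18.89 x 3.12 mm Ftool [-0.25  1.12 -0.3 ] gap 0.03 v 0.002
t 12.20 y -19.67 x 3.14 mm Ftool [-0.73  1.66 -0.65] gap 0.0299 v 0.003
t 13.00 y -20.49 x 3.10 mm Ftool [-1.38  0.77 -0.56] gap 0.0303 v 0.002
t 13.80 y -21.28 x 3.12 mm Ftool [ 0.22  0.31 -0.06] gap 0.0299 v 0.001
t 14.60 y -22.09 x 3.12 mm Ftool [-0.16  0.87 -0.25] gap 0.0298 v 0.001
```

```bash

python3 -m creep '[[0,-0.0004,0,0,0,0],[0,-0.0008,0,0,0,0],[0,-0.0008,0,0,0,0],[0,-0.0008,0,0,0,0],[0,-0.0008,0,0,0,0],[0,-0.0008,0,0,0,0],[0,-0.0008,0,0,0,0],[0,-0.0008,0,0,0,0]]' >/dev/null; python3 s.py &&
python3 -m creep '[[0,-0.0004,0,0,0,0],[0,-0.0008,0,0,0,0],[0,-0.0008,0,0,0,0],[0,-0.0008,0,0,0,0],[0,-0.0008,0,0,0,0],[0,-0.0008,0,0,0,0],[0,-0.0008,0,0,0,0],[0,-0.0008,0,0,0,0]]' >/dev/null && python3 s.py &&
python3 -m creep '[[0,-0.0004,0,0,0,0],[0,-0.0008,0,0,0,0],[0,-0.0008,0,0,0,0],[0,-0.0008,0,0,0,0],[0,-0.0008,0,0,0,0],[0,-0.0008,0,0,0,0],[0,-0.0008,0,0,0,0],[0,-0.0008,0,0,0,0]]' >/dev/null && python3 s.py &&
python3 -m creep '[[0,-0.0004,0,0,0,0],[0,-0.0008,0,0,0,0],[0,-0.0008,0,0,0,0],[0,-0.0008,0,0,0,0],[0,-0.0008,0,0,0,0],[0,-0.0008,0,0,0,0],[0,-0.0008,0,0,0,0],[0,-0.0008,0,0,0,0]]' >/dev/null && python3 s.py 
python3 - <<'E'
from h import *
c=cam('wrist');im,d=env.read_camera('wrist')
np.savez('pics/w3.npz',im=im,pos=c[0]['position'],M=c[1])
cv2.imwrite('pics/w3.png',im)
E
```

```text
t 15.40 y -22.88 x 3.15 mm Ftool [-0.62  2.42  0.42] gap 0.0305 v 0.003
t 16.20 y -23.70 x 3.12 mm Ftool [-1.9   1.63 -0.28] gap 0.03 v 0.002
t 17.00 y -24.47 x 3.15 mm Ftool [-1.59  1.56 -0.1 ] gap 0.0299 v 0.002
t 17.80 y -25.28 x 3.13 mm Ftool [-0.59  0.68  0.38] gap 0.0301 v 0.002
```

View pics/w3.png

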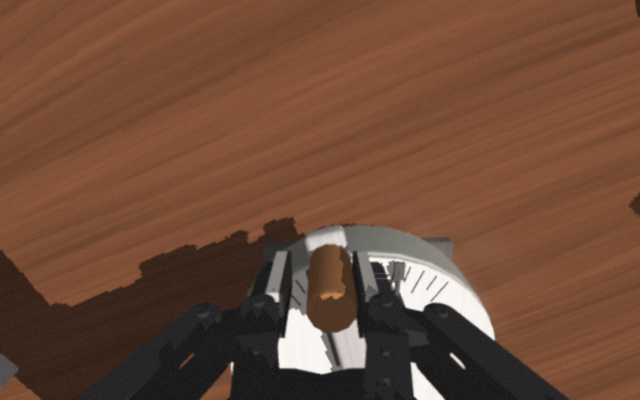

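The wrist view shows the knob (331,285) in contact with the right finger only, with a gap on the left. The crank is turned about 0.21 rad and the push is working, so I'll continue.

```bash

python3 -m creep '[[0,-0.0004,0,0,0,0],[0,-0.0008,0,0,0,0],[0,-0.0008,0,0,0,0],[0,-0.0008,0,0,0,0],[0,-0.0008,0,0,0,0],[0,-0.0008,0,0,0,0],[0,-0.0008,0,0,0,0],[0,-0.0008,0,0,0,0]]' >/dev/null; python3 s.py &&
python3 -m creep '[[0,-0.0004,0,0,0,0],[0,-0.0008,0,0,0,0],[0,-0.0008,0,0,0,0],[0,-0.0008,0,0,0,0],[0,-0.0008,0,0,0,0],[0,-0.0008,0,0,0,0],[0,-0.0008,0,0,0,0],[0,-0.0008,0,0,0,0]]' >/dev/null && python3 s.py &&
python3 -m creep '[[0,-0.0004,0,0,0,0],[0,-0.0008,0,0,0,0],[0,-0.0008,0,0,0,0],[0,-0.0008,0,0,0,0],[0,-0.0008,0,0,0,0],[0,-0.0008,0,0,0,0],[0,-0.0008,0,0,0,0],[0,-0.0008,0,0,0,0]]' >/dev/null && python3 s.py
```

```text
t 18.65 y -26.08 x 3.12 mm Ftool [-1.19  1.36 -0.28] gap 0.03 v 0.002
t 19.45 y -26.88 x 3.11 mm Ftool [-1.33  2.18 -0.26] gap 0.0299 v 0.002
t 20.25 y -27.53 x 3.00 mm Ftool [-1.67  4.01  0.77] gap 0.0298 v 0.001
```

```bash

python3 -m creep '[[0,-0.0001,0,0,0,0],[0,-0.0002,0,0,0,0],[0,-0.0003,0,0,0,0],[0,-0.0003,0,0,0,0],[0,-0.0003,0,0,0,0],[0,-0.0003,0,0,0,0],[0,-0.0003,0,0,0,0],[0,-0.0003,0,0,0,0]]' >/dev/null; python3 s.py
```

```text
t 21.05 y -27.71 x 2.99 mm Ftool [-2.03  5.43  1.55] gap 0.0303 v 0.002
```

Counterclockwise resistance is confirmed (4.0 to 5.4 N while progress slowed). Now I'll move back the other way.

```bash

python3 -m creep '[[0,0.002,0,0,0,0],[0,0.005,0,0,0,0],[0,0.008,0,0,0,0],[0,0.011,0,0,0,0],[0,0.014,0,0,0,0],[0,0.018,0,0,0,0],[0,0.022,0,0,0,0],[0,0.025,0,0,0,0]]' >/dev/null; python3 s.py &&
python3 -m creep '[[0,0.003,0,0,0,0],[0,0.006,0,0,0,0],[0,0.009,0,0,0,0],[0,0.012,0,0,0,0],[0,0.015,0,0,0,0],[0,0.017,0,0,0,0],[0,0.018,0,0,0,0],[0,0.018,0,0,0,0]]' >/dev/null && python3 s.py
```

```text
t 21.85 y -2.63 x 3.12 mm Ftool [ 1.81 -0.91 -0.6 ] gap 0.0301 v 0.054
t 22.65 y 15.25 x 2.82 mm Ftool [ 0.28 -0.87 -0.08] gap 0.0297 v 0.005
```

```bash

python3 -m creep '[[0,0.0005,0,0,0,0],[0,0.001,0,0,0,0],[0,0.0015,0,0,0,0],[0,0.0015,0,0,0,0],[0,0.0015,0,0,0,0],[0,0.0015,0,0,0,0],[0,0.0015,0,0,0,0],[0,0.0015,0,0,0,0]]' >/dev/null; python3 s.py &&
python3 -m creep '[[0,0.0004,0,0,0,0],[0,0.0008,0,0,0,0],[0,0.0008,0,0,0,0],[0,0.0008,0,0,0,0],[0,0.0008,0,0,0,0],[0,0.0008,0,0,0,0],[0,0.0008,0,0,0,0],[0,0.0008,0,0,0,0]]' >/dev/null && python3 s.py &&
python3 -m creep '[[0,0.0004,0,0,0,0],[0,0.0008,0,0,0,0],[0,0.0008,0,0,0,0],[0,0.0008,0,0,0,0],[0,0.0008,0,0,0,0],[0,0.0008,0,0,0,0],[0,0.0008,0,0,0,0],[0,0.0008,0,0,0,0]]' >/dev/null && python3 s.py &&
python3 -m creep '[[0,0.0004,0,0,0,0],[0,0.0008,0,0,0,0],[0,0.0008,0,0,0,0],[0,0.0008,0,0,0,0],[0,0.0008,0,0,0,0],[0,0.0008,0,0,0,0],[0,0.0008,0,0,0,0],[0,0.0008,0,0,0,0]]' >/dev/null && python3 s.py &&
python3 -m creep '[[0,0.0004,0,0,0,0],[0,0.0008,0,0,0,0],[0,0.0008,0,0,0,0],[0,0.0008,0,0,0,0],[0,0.0008,0,0,0,0],[0,0.0008,0,0,0,0],[0,0.0008,0,0,0,0],[0,0.0008,0,0,0,0]]' >/dev/null && python3 s.py
```

```text
t 23.45 y 16.53 x 2.78 mm Ftool [-0.04 -0.34  0.5 ] gap 0.0299 v 0.001
t 24.25 y 17.39 x 2.84 mm Ftool [-1.   -0.55 -0.06] gap 0.0302 v 0.001
t 25.05 y 18.15 x 2.84 mm Ftool [ 0.25 -1.59  0.31] gap 0.0298 v 0.001
t 25.85 y 18.99 x 2.87 mm Ftool [-0.39 -1.53 -0.65] gap 0.03 v 0.001
t 26.65 y 19.66 x 2.84 mm Ftool [ 0.63 -2.15 -0.7 ] gap 0.0296 v 0.002
```

```bash

python3 -m creep '[[0,0.0002,0,0,0,0],[0,0.0004,0,0,0,0],[0,0.0004,0,0,0,0],[0,0.0004,0,0,0,0],[0,0.0004,0,0,0,0],[0,0.0004,0,0,0,0],[0,0.0004,0,0,0,0],[0,0.0004,0,0,0,0]]' >/dev/null; python3 s.py &&
python3 -m creep '[[0,0.0002,0,0,0,0],[0,0.0004,0,0,0,0],[0,0.0004,0,0,0,0],[0,0.0004,0,0,0,0],[0,0.0004,0,0,0,0],[0,0.0004,0,0,0,0],[0,0.0004,0,0,0,0],[0,0.0004,0,0,0,0]]' >/dev/null && python3 s.py
```

```text
t 27.45 y 20.05 x 2.87 mm Ftool [ 0.03 -4.8  -0.47] gap 0.03 v 0.001
```

```bash

python3 -m creep '[[0,0.0001,0,0,0,0],[0,0.0002,0,0,0,0],[0,0.0002,0,0,0,0],[0,0.0002,0,0,0,0],[0,0.0002,0,0,0,0],[0,0.0002,0,0,0,0],[0,0.0002,0,0,0,0],[0,0.0002,0,0,0,0]]' >/dev/null; python3 s.py
```

```text
t 28.25 y 20.26 x 2.87 mm Ftool [ 0.28 -4.88 -0.68] gap 0.03 v 0.002
```

Clockwise resistance is confirmed (-4.8 and -4.9 N). Knob positions at the two ends were -23.7 and +16.3 mm, so I'll bring it to the middle (tool y about -7.7), centre the jaws around it, open and rise.

```bash

python3 -m creep '[[0,-0.002,0,0,0,0],[0,-0.005,0,0,0,0],[0,-0.009,0,0,0,0],[0,-0.013,0,0,0,0],[0,-0.017,0,0,0,0],[0,-0.021,0,0,0,0],[0,-0.023,0,0,0,0],[0,-0.024,0,0,0,0]]' >/dev/null; python3 s.py
python3 -m creep '[[0,-0.001,0,0,0,0],[0,-0.002,0,0,0,0],[0,-0.003,0,0,0,0],[0,-0.004,0,0,0,0],[0,-0.004,0,0,0,0],[0,-0.002,0,0,0,0],[0,0,0,0,0,0],[0,0,0,0,0,0]]' >/dev/null; python3 s.py
python3 -m creep '[[0,0,0,0,0,0],[0,0,0,0,0,0],[0,0,0,0,0,0],[0,0,0,0,0,0],[0,0,0,0,0,0],[0,0,0,0,0,0],[0,0,-0.003,0,0,0],[0,0,-0.01,0,0,0]]' 0.045 >/dev/null; python3 s.py
python3 -m creep '[[0,0,-0.015,0,0,0],[0,0,-0.035,0,0,0],[0,0,-0.06,0,0,0],[0,0,-0.085,0,0,0],[0,0,-0.11,0,0,0],[0,0,-0.125,0,0,0],[0,0,-0.13,0,0,0],[0,0,-0.13,0,0,0]]' ; python3 s.py
python3 - <<'E'
from h import *
c=cam('wrist');im,d=env.read_camera('wrist');a,_=env.read_camera('side');b,_=env.read_camera('scene')
np.savez('pics/w4.npz',im=im,pos=c[0]['position'],M=c[1])
w=cv2.resize(im[150:310,220:440],None,fx=2.5,fy=2.5,interpolation=2)
cv2.imwrite('pics/w4.png',w)
ims=np.hstack([b[155:255,285:385],a[190:290,257:357]]);cv2.imwrite('pics/s4.png',cv2.resize(ims,None,fx=4,fy=4,interpolation=2))
E
```

```text
t 29.05 y -3.93 x 3.03 mm Ftool [1.48 1.36 1.04] gap 0.0299 v 0.016
t 29.85 y -3.43 x 2.76 mm Ftool [ 0.14  0.35 -0.2 ] gap 0.03 v 0.004
t 30.65 y -3.86 x 3.43 mm Ftool [ 0.62  0.89 -0.34] gap 0.0451 v 0.181
clock: 31.45
tcp_pos: [0.4918, 0.0811, 0.2341]
orientation: [0.001, 0.191, 0.982, 0.0]
wrist_force: [0.4, -1.4, -0.1]
finger_gap: 0.0455
t 31.45 y -3.49 x 2.59 mm Ftool [-0.88 -1.2   0.1 ] gap 0.0455 v 0.037
```

View pics/w4.png

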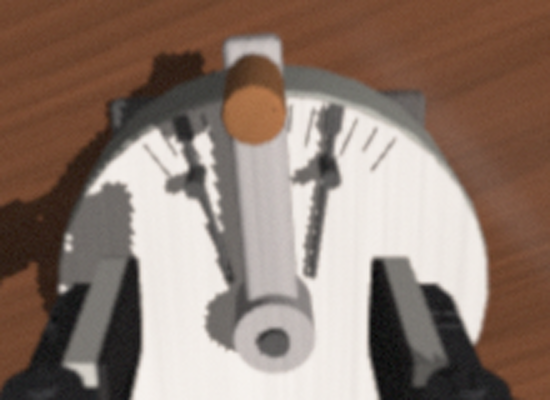

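View pics/s4.png

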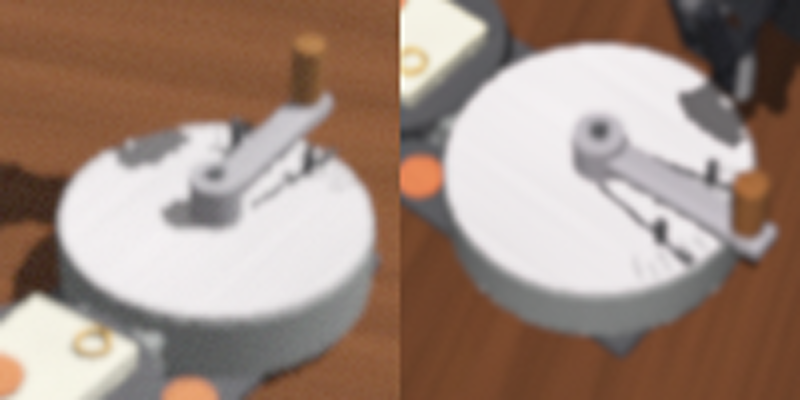

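Both hands are spread well apart, with tips near (183,122) and (332,108) in the wrist crop. The crank stands free between them with no contact. I'll do a quick angle check.

```bash
python3 - <<'E'
from h import *
f=np.load('pics/w4.npz');p=dict(env.camera_params('wrist'));p['position']=f['pos'];c=(p,f['M'])
g=lambda x,y,z:plane(c,(220+x/2.5,150+y/2.5),z)
hub=g(274,342,.0917);T=np.array([.369,.929]);u=np.array([-.929,.369])
print('hub',hub)
for n,q in(('right',g(183,120,.064)),('left',g(332,106,.064)),('knob',g(253,115,.127))):
    v=(q-hub)[:2];a=np.arctan2(-T@v,u@v);print(n,np.linalg.norm(v),a, a-.149 if n=='right' else a+.149)
s,M=pose();print(s['clock'],s['wrist_force'])
E
```

```text
hub [0.59738907 0.04801719 0.0917    ]
right 0.0947456858136607 0.39821903799057645 0.24921903799057646
left 0.09602906980059774 -0.24961235901793397 -0.10061235901793397
knob 0.11085220462496957 0.0735340356695445 0.2225340356695445
31.6 [-0.28554824  0.58089661  0.01357565]
```

```bash
python3 -c "
from workcell import env
print(env.hand_in())"
```

```text
the job is handed in; nothing more can be done
None
```

I worked the crank both ways by its knob until the gears resisted, left it standing free between the two hands, and handed the job in at 31.6 s. The jaws stayed loosely open around the knob, so one finger pushed it and I never clamped it.

- **Counterclockwise stop:** free pushing took about 1–2 N. The push rose to 4.0 N, then 5.4 N after a further 0.3 mm nudge to confirm it, and I stopped there.
- **Clockwise stop:** the push rose to 4.8 N, then 4.9 N after a further 0.2 mm nudge, and I stopped there.
- **Release:** I pushed the crank back to the middle, opened the jaws and raised the gripper clear.

**Last checks:**

| Item | Angle from wrist image (rad) |
|---|---|
| Right hand | about +0.25 |
| Left hand | about −0.10 |
| Crank | about +0.07 |

- **Disagreement:** both hand angles fall just outside the stated 0.12–0.24 rad range, but my image measurement is only good to about 0.02 rad. The span between hands is 0.35 rad from the image and 0.36 rad from the finger travel.
- **Clearance:** the crank stood about 0.17 rad from each hand, with the gripper well above the knob.
- **Other objects:** in the last close-up views the parts in sight on the turntable unit had not moved. I did not re-check the rest of the bench in a full picture.

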